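# Index the hub-drilling jig and snap its bush cover on

## Task

The hub face at the drilling jig's front is finished. By its red handle peg, turn the round table one station counter-clockwise (seen from above), just until it clicks into the next notch and no further, and let go of it; then put the orange bush cover over the jig with its steel bush at the jig's front and press it straight down, without dropping, slamming or forcing it, until both clips have snapped under the rim and it sits flush all round. Leave the drill, screw box, finished hub and strut alone.

Things in the scene. Friction and masses are not known exactly. Their poses are not given: they have to be found in the camera images.
- jig: Hub-drilling jig bolted to the bench: dark steel base plate 226 x 170 x 10 mm, on it a green housing 148 mm square with a rim flange on top (see jig_rim). Above it turns a round aluminium index disc, radius 70 mm, top 49 mm over the bench, with hub and red peg. Origin: centre of the base's underside, on the turning axis; z up; -x is its front, marked by an orange tab.
- jig_front (a point): The orange tab on the base plate that marks the jig's front: 103 mm from the jig's origin towards its -x, 13 mm up.
- jig_rim (a point): Centre of the rim's top face, on the turning axis, 36 mm above the jig's origin. The green rim flange is 164 mm square and 6 mm thick, its edges along the jig's x and y; it overhangs the housing by 8 mm all round.
- hub_top (a point): Top of the clamp stud on the disc's axis, 101 mm above the jig's origin: the highest point of the jig. Below it a light wooden pentagonal hub, 44 mm to its corners, from 50 to 86 mm up; drilled faces show a dark hole, faces still to drill a pencil cross.
- roller (a point): Axis of the sprung steel detent roller, 16 mm diameter, at the housing's +x +y corner, 75 mm from the turning axis, its top 48 mm up. It presses into one of the five notches in the disc's edge.
- turntable (a joint): Turn of the index disc in rad, counter-clockwise from above; 0 at the start. Stations lie 1.2566 rad (72 degrees) apart. About 0.7 N m (11 N at the peg) breaks the disc out of its notch; then it turns with little drag and stays where it is left, until within 0.07 rad of a notch, where the roller pulls it in.
- peg (a point): Middle of the red handle peg, 68 mm above the jig's origin: upright cylinder fixed to the disc, 16 mm diameter, from 49 to 84 mm up, 60 mm from the turning axis. At the start it stands 72 degrees clockwise of the jig's +x (towards -y); one station on it stands at +x.
- cover: Loose bush cover, 0.42 kg: orange with clear walls and black handle, 176 mm square, 136 mm high, open below. Origin: centre of its underside; z up; bush on its -x wall. Resting loosely on the jig, its origin is about 29 mm above the jig's; seated, 14 mm, with the same x, y and yaw. It takes 10 to 20 N in the middle over the first 8 mm, then about 5 N until the clips snap; a side pressed alone can snap alone.
- cover_handle (a point): Centre of the black handle bar, 127 mm above the cover's origin: 20 mm wide (cover's x), 110 mm long (along the cover's y), 18 mm high, 22 mm free below it down to the cover's top, on posts 44 mm either side of the middle.
- bush (a point): Outer end of the steel drill bush, 96 mm from the cover's origin towards its -x, 54 mm above the origin.
- foot_left (a point): Underside of the cover's foot frame at the left (+y) clip: 80 mm from the cover's axis, 22 mm above its origin; seated, it lies on the rim. Skirts hang 22 mm below the frame and slip over the rim's edges with 2 mm play on each side; inside they flare by 3.5 mm at the bottom.
- foot_right (a point): The same underside of the foot frame at the right (-y) clip.
- clip_left (a joint): Spread of the yellow sprung clip on the cover's +y side, in rad: 0 at rest and when hooked under the rim, up to about 0.2 while it rides over the rim. The clip is 36 mm wide and its thumb tab stands out to 95 mm from the cover's axis.
- clip_right (a joint): The same for the clip on the cover's -y side.
- drill: Bystander: green and black cordless drill standing on its battery, 191 mm high, about 250 mm long, chuck along its +x; origin under its battery.
- screw_box: Bystander: green and yellow box of screws, 120 x 80 x 60 mm; origin at the centre of its underside.
- done_hub: Bystander: finished pentagonal wooden hub, 88 mm across, 36 mm high; origin at the centre of its underside.
- strut: Bystander: wooden strut 200 x 40 x 22 mm lying along its x; origin at the centre of its underside.

How it is judged:
By the outcome, as a careful person would: the job done as asked, in the order asked, and still so for the second after the job is handed in, with the robot touching nothing.
It also fails if it takes over 64 s, if anything falls off the work surface, if the arm or the gripper's body presses on something with over 40 N, if the wrist force passes 120 N, or if a joint passes its speed limit or range.

## Robot

A 6-joint arm with a two-finger parallel gripper is mounted at the origin on the work surface. World frame = base frame: x ahead of the robot, y to its left, z up, the work surface at z = 0. Lengths are in mm, angles in rad, forces in N, time in s.
With the tool pointing down it reaches from about 275 to 775 mm from the base axis. Payload 14.6 kg.
Tool frame: the origin (TCP) lies between the finger pads; the fingertips stand 17 mm ahead of it and the grasp point (between the pads) lies 2 mm behind it; z points along the fingers, y is the line along which they close (so a half turn about z gives the same grasp; the last joint's range is limited). The gripper opens to 85 mm and grips with 20 to 120 N. Pads are 22 mm wide; open, the fingers measure 114 mm over their backs; the gripper's body (76 mm by 85 mm) begins 54 mm behind the grasp point. The pads swing forward as they close: fully open they stand 13 mm farther back than shut.
Start: joints at [-1.463, 0.263, -0.048, 1.259, 0, 1.415], TCP at [136.381, -506.98, 248.278] pointing down, gripper open.
Joint ranges: [-2.65, 2.65], [-0.89, 1.7], [-1.18, 1.37], [-2.13, 2.11], [-1.35, 1.29], [-3.14, 3.14]. Speed limits (rad/s): [1.89, 1.89, 2.57, 2.79, 3.14, 3.14].

## Interface

Orientations are given as a 3x3 rotation matrix whose columns are the frame's x, y, z axes.
In Python, from plant import arm gives the robot as it stands. The module is installed in compiled form; this text tells all that it offers.
- The arm moves only by the tool drive_tool, never from a script. Its arguments are lists of equal length, an entry for each row: "dr": the turn, a rotation vector about the tool's x, y, z in degrees, a list of three; "offset": the shift along the tool's x, y, z in mm, a list of three; "gripper": the opening in per cent of the stroke, from 0 (shut) to 100 (fully open). A call has 1 to 12 rows; each row shifts and turns the commanded pose from where the row before left it, along the tool's axes as they then stand; what a row does not reach is not made up. A row lasts 1/10 s, in which the tool goes at most 50 mm and 8.59 degrees, less where a joint would pass 70% of its speed; a pose out of reach is approached as far as the arm can. A call is refused whole if a number of a shift passes 50 or a number of a turn 8.59, either way. A call with a gripper value outside its range is refused whole. The fingers move at their own pace and stop on an object; "grip_force" is the grip in N (left out, the last holds). Time passes only in rows, so rows that do not move let the fingers close. It gives the time, the measured TCP pose, the force, the opening and the grip force at its end, in the units of the state.
- arm.get_state(): the state, without advancing time (a new reading comes with each control period).
- arm.grab_frame(name): name is "scene" or "top"; returns the picture (420x560x3 uint8, red, green, blue); there is no depth.
- arm.camera_model(name): a dict with "fx", "fy", "cx", "cy" (pixels), "rvec" (rotation vector, rad) and "tvec" (3), from world to camera coordinates, as OpenCV has them. Camera axes: x right, y down, z forward; pixel columns grow to the right and rows downward; lengths in mm; the calibration is good to about 2 mm. A picture is of the moment at which its call begins. camera_model takes no time and is no camera call.
- arm.job_done(): hands the job in; it is judged then, once.
The state is a dict: "clock": time; "joint_pos": joint angles; "qd": joint speeds; "effort": joint torques, N m; "tool_pos": TCP position; "eef_rot": TCP orientation; "ft_force": force on the tool from outside, world axes, zero at the start; "wrist_torque": the same for the moment, N m; "finger_gap": finger opening in mm; "grasp_force": force on a finger pad.
Only numpy, scipy, OpenCV 4.12 (cv2) and the standard library are available. Lean on these libraries where they do the work, as an engineer would, in place of code of your own. Each camera call takes 0.05 s, during which the arm holds its last target. There are 200 camera calls.

## Working session

There is one attempt and no reset: what is moved stays moved. The work goes in short steps, Python scripts to look and compute and a tool call to move; the robot and the scene stay as the last step left them, time stands still between calls to the robot, and variables do not carry over. Pictures are saved under pics/ and viewed, at most 10 in all, crops included, and the job is handed in when it is done.

Besides the shell and the picture viewer there is one more tool, called after ">>>" as name(argument=value, ...), one argument or row to a line, values as JSON. drive_tool: Moves the arm, as the interface text tells. Its arguments: {"type":"object","properties":{"dr":{"type":"array","items":{"type":"array","items":{"type":"number"}}},"offset":{"type":"array","items":{"type":"array","items":{"type":"number"}}},"gripper":{"type":"array","items":{"type":"number"}},"grip_force":{"type":"number"}},"required":["dr","offset","gripper"]}

```bash
mkdir -p pics
python3 - <<'E'
from plant import arm
import cv2
for n in("scene","top"):
    cv2.imwrite(f"pics/{n}0.png",arm.grab_frame(n)[:,:,::-1]); print(n,arm.camera_model(n))
s=arm.get_state();print(s["clock"],s["tool_pos"],s["eef_rot"],s["finger_gap"],s["ft_force"])
E
```

```text
scene {'fx': 536.2283380906002, 'fy': 536.2283380906002, 'cx': 286.7673353016546, 'cy': 212.7269362162227, 'rvec': array([ 1.64093681,  2.05872939, -0.7295698 ]), 'tvec': array([ 122.93392261, -341.92091035, 2052.84891055])}
top {'fx': 475.4416224512035, 'fy': 475.4416224512035, 'cx': 275.534250604376, 'cy': 207.495921287085, 'rvec': array([ 2.18690444, -2.16596073,  0.0933663 ]), 'tvec': array([   5.98914476,  563.76253215, 1289.09925375])}
0.1 [ 136.34071751 -506.74807253  247.88893462] [[ 9.65676385e-01  2.59748159e-01 -1.11164320e-04]
 [ 2.59748150e-01 -9.65675959e-01  9.17126445e-04]
 [ 1.30873194e-04 -9.14522077e-04 -9.99999573e-01]] 85.53221823434201 [-0.88023505  1.2972609   0.25598154]
```

View pics/scene0.png

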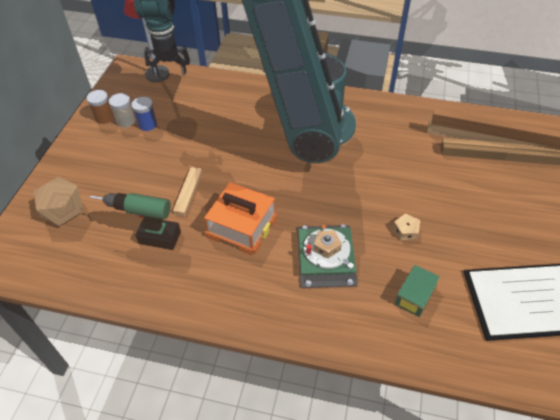

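View pics/top0.png

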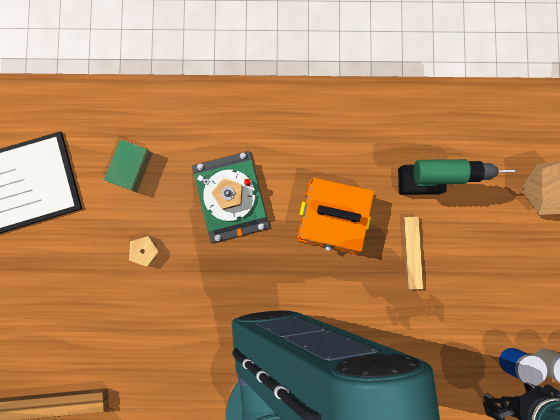

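Scene: the jig is at the centre, with its tab (239,232) facing the robot and the peg at (248,182) in the top view. The cover is to its right, with the handle at (338,213) and the bush at (328,248). I'll enlarge both views for exact pixels.

```bash
cat > h.py <<'E'
import numpy as np,cv2
from plant import arm
def cam(n):
    m=arm.camera_model(n);K=np.array([[m['fx'],0,m['cx']],[0,m['fy'],m['cy']],[0,0,1]]);R=cv2.Rodrigues(m['rvec'])[0];return K,R,m['tvec'],m['rvec']
def ray(n,uv,z):
    K,R,t,_=cam(n);d=R.T@np.linalg.solve(K,[uv[0],uv[1],1]);c=-R.T@t;return c+d*(z-c[2])/d[2]
def proj(n,P):
    K,R,t,r=cam(n);return cv2.projectPoints(np.asarray(P,float).reshape(-1,3),r,t,K,None)[0].reshape(-1,2)
def blob(im,lo,hi,box):
    x0,y0,x1,y1=box;h=cv2.cvtColor(im[y0:y1,x0:x1],cv2.COLOR_RGB2HSV);m=cv2.inRange(h,lo,hi)
    ys,xs=np.nonzero(m);return xs.mean()+x0,ys.mean()+y0,len(xs)
E
python3 - <<'E'
from h import *
a=cv2.imread("pics/top0.png");b=cv2.imread("pics/scene0.png")
t=cv2.resize(a[140:265,185:385],None,fx=4,fy=4,interpolation=cv2.INTER_CUBIC)
cv2.imwrite("pics/tc.png",t)
cv2.imwrite("pics/sc.png",cv2.resize(b[170:300,200:365],None,fx=4.5,fy=4.5,interpolation=cv2.INTER_CUBIC))
for uv,z in(((228,193),101),((239,232),13),((248,182),84),((338,213),136),((328,248),54)):print(ray("top",uv,z).round(1))
E
```

```text
[593.8 135.7 101. ]
[495.5 112.1  13. ]
[625.6  84.9  84. ]
[ 541.5 -146.6  136. ]
[ 453.5 -130.3   54. ]
```

View pics/tc.png

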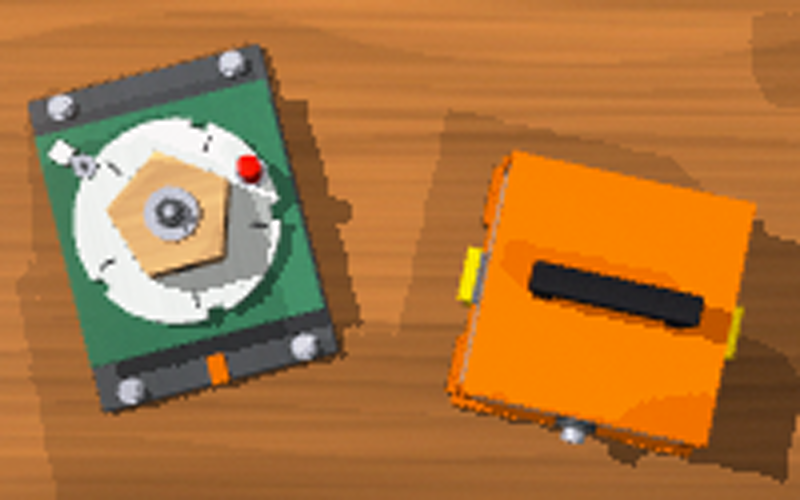

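View pics/sc.png

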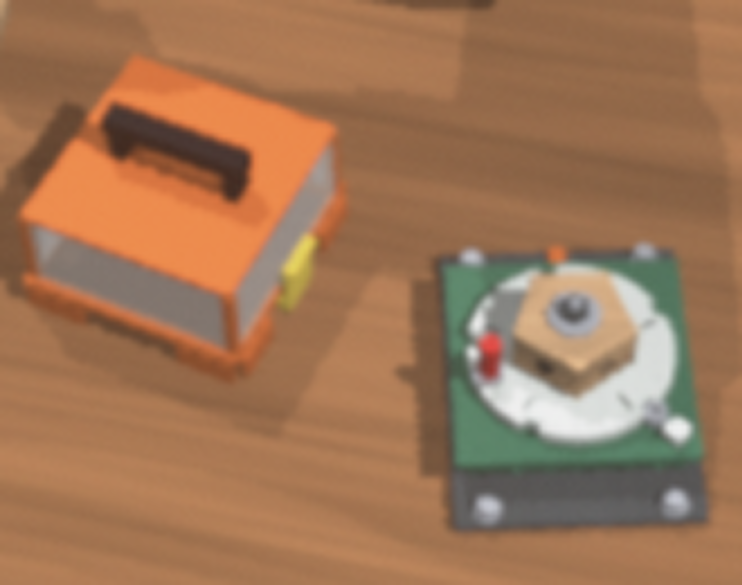

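Crop pixels read: jig base corners (30,102), (262,44), (342,352), (104,411); cover lid corners (513,152), (755,204), (708,446), (465,392). Next I fit both poses using both views.

```bash
cat > fit.py <<'E'
from h import *
from scipy.optimize import least_squares
T=lambda x,y:("top",185+(x+.5)/4-.5,140+(y+.5)/4-.5)
S=lambda x,y:("scene",200+(x+.5)/4.5-.5,170+(y+.5)/4.5-.5)
c,s=60*np.cos(np.radians(72)),60*np.sin(np.radians(72))
jig=[(T(30,102),(113,85,10)),(T(262,44),(113,-85,10)),(T(342,352),(-113,-85,8)),(T(104,411),(-113,85,8)),(T(172,211),(0,0,101)),(T(218,369),(-103,0,13)),(T(250,167),(c,-s,84)),(T(84,165),(53,53,48)),
(S(489,342),(c,-s,84)),(S(575,305),(0,0,101)),(S(452,528),(113,-85,0)),(S(704,522),(113,85,0)),(S(558,255),(-103,0,13))]
def cov(L):return [(T(513,152),(L,L,96)),(T(755,204),(L,-L,96)),(T(708,446),(-L,-L,96)),(T(465,392),(-L,L,96)),(T(617,293),(0,0,136)),(T(533,276),(0,55,136)),(T(702,310),(0,-55,136)),(T(572,434),(-93,0,54)),
(S(110,108),(0,-55,136)),(S(248,158),(0,55,136)),(S(135,57),(-L,-L,96)),(S(337,128),(-L,L,96)),(S(232,293),(L,L,96)),(S(22,213),(L,-L,96))]
def res(p,obs):
    x,y,a=p[:3];o=obs if len(p)==3 else obs(p[3]);r=[]
    R=np.array([[np.cos(a),-np.sin(a)],[np.sin(a),np.cos(a)]])
    for (n,u,v),P in o:
        q=np.r_[R@P[:2]+[x,y],P[2]];r+=list(proj(n,q)[0]-[u,v])
    return np.array(r)
for o,p0 in((jig,[594,136,.23]),(cov,[541,-147,-.18,85])):
    f=least_squares(res,p0,args=(o,),loss='soft_l1');print(f.x.round(3),np.degrees(f.x[2]).round(2));print(res(f.x,o).reshape(-1,2).round(1).tolist())
E
python3 fit.py
```

```text
[5.94977e+02 1.36778e+02 2.55000e-01] 14.61
[[-0.0, -0.2], [0.6, -0.1], [-0.0, 0.6], [0.1, 0.7], [-0.0, 0.2], [0.4, 0.2], [0.4, -0.0], [0.5, -0.1], [0.3, 0.1], [0.2, -0.6], [0.2, 1.2], [1.0, 1.0], [0.2, 0.8]]
[ 5.41536e+02 -1.49404e+02 -2.05000e-01  8.04270e+01] -11.74
[[0.4, 0.2], [-0.0, 0.1], [-0.4, -0.1], [-0.4, 0.1], [0.2, 0.1], [-0.1, -0.2], [0.3, 0.5], [0.4, 1.0], [-0.7, 0.3], [0.4, 0.6], [0.1, 0.1], [0.0, -0.0], [0.1, 0.7], [0.2, 1.0]]
```

>>> drive_tool(
  dr=[
    [0,0,0],
    [0,0,0],
    [0,0,0],
    [0,0,0],
    [0,0,0],
    [0,0,0],
    [0,0,0],
    [0,0,0],
    [0,0,0],
    [0,0,0],
    [0,0,0],
    [0,0,0],
  ],
  offset=[
    [16,-11,0],
    [32,-23,0],
    [32,-23,0],
    [32,-23,0],
    [32,-23,0],
    [32,-23,0],
    [32,-23,0],
    [32,-23,0],
    [32,-23,0],
    [32,-23,0],
    [32,-23,0],
    [32,-23,0],
  ],
  gripper=[50,50,50,50,50,50,50,50,50,50,50,50],
)

```text
clock: 1.3
tool_pos: [423.6, -154.2, 248.3]
eef_rot: [[0.966, 0.26, -0.0], [0.26, -0.966, 0.0], [0.0, -0.0, -1.0]]
ft_force: [0.1, -1.3, -0.5]
finger_gap: 42.4
grasp_force: 0.0
```

>>> drive_tool(
  dr=[
    [0,0,0],
    [0,0,0],
    [0,0,0],
    [0,0,0],
    [0,0,0],
    [0,0,0],
    [0,0,0],
    [0,0,0],
  ],
  offset=[
    [32,-23,0],
    [32,-23,0],
    [32,-23,0],
    [32,-23,0],
    [32,-23,0],
    [32,-23,0],
    [32,-23,0],
    [16,-11,0],
  ],
  gripper=[50,50,50,50,50,50,50,50],
)

```text
clock: 2.1
tool_pos: [610.9, 75.1, 247.7]
eef_rot: [[0.965, 0.262, -0.001], [0.262, -0.965, 0.0], [-0.0, -0.001, -1.0]]
ft_force: [0.3, -0.0, -0.1]
finger_gap: 42.9
grasp_force: 0.0
```

>>> drive_tool(
  dr=[
    [0,0,-8.2],
    [0,0,-8.2],
    [0,0,-8.2],
    [0,0,-8.2],
    [0,0,-8.2],
    [0,0,-8.2],
    [0,0,-8.2],
    [0,0,-8.2],
    [0,0,-8.2],
    [0,0,-8.2],
    [0,0,-8.2],
    [0,0,-8.2],
  ],
  offset=[
    [0,0,0],
    [0,0,0],
    [0,0,0],
    [0,0,0],
    [0,0,0],
    [0,0,0],
    [0,0,0],
    [0,0,0],
    [0,0,0],
    [0,0,0],
    [0,0,0],
    [0,0,0],
  ],
  gripper=[50,50,50,50,50,50,50,50,50,50,50,50],
)

```text
clock: 3.3
tool_pos: [609.6, 72.7, 248.1]
eef_rot: [[-0.404, 0.915, -0.001], [0.915, 0.404, 0.0], [0.0, -0.001, -1.0]]
ft_force: [-1.0, -0.2, -0.0]
finger_gap: 42.4
grasp_force: 0.0
```

```bash
cat > st.py <<'E'
from h import *
import sys
s=arm.get_state();R=np.array(s["eef_rot"]);p=np.array(s["tool_pos"])
print("t",s["clock"],"p",p.round(1),"yaw_y",np.degrees(np.arctan2(R[1,1],R[0,1])).round(2),"gap",round(s["finger_gap"],1),"F",np.round(s["ft_force"],1),"M",np.round(s["wrist_torque"],2),"grasp",s["grasp_force"],"q",np.round(s["joint_pos"],2))
print("z",R[:,2].round(4))
if len(sys.argv)>3: print("tool offset to target",(R.T@(np.array(sys.argv[1:4],float)-p)).round(1))
E
python3 st.py 627.3 86.3 72
```

```text
t 3.3 p [609.6  72.7 248.1] yaw_y 23.81 gap 42.4 F [-1.  -0.2 -0. ] M [-0.04 -0.02 -0.05] grasp 0.0 q [-0.01  0.42  0.19  1.34  0.    1.14]
z [-7.e-04  1.e-04 -1.e+00]
tool offset to target [  5.2  21.8 176.1]
```

>>> drive_tool(
  dr=[
    [0,0,-8.5],
    [0,0,0],
    [0,0,0],
    [0,0,0],
    [0,0,0],
    [0,0,0],
    [0,0,0],
  ],
  offset=[
    [0,0,0],
    [2,22,0],
    [0,0,30],
    [0,0,30],
    [0,0,30],
    [0,0,20],
    [0,0,0],
  ],
  gripper=[50,50,50,50,50,50,50],
)

```text
clock: 4.0
tool_pos: [625.8, 86.0, 135.7]
eef_rot: [[-0.53, 0.848, -0.005], [0.848, 0.53, 0.0], [0.003, -0.004, -1.0]]
ft_force: [-0.8, -0.5, 0.4]
finger_gap: 43.0
grasp_force: 0.0
```

```bash
python3 st.py 627.3 86.3 72
python3 - <<'E'
from h import *
im=[arm.grab_frame(n)[:,:,::-1] for n in("top","scene")]
a=cv2.resize(im[0][150:250,180:280],(400,400),interpolation=3);b=cv2.resize(im[1][200:300,280:380],(400,400),interpolation=3)
cv2.imwrite("pics/p1.png",np.hstack([a,b]))
E
```

```text
t 4.0 p [625.8  86.  135.7] yaw_y 31.97 gap 43.0 F [-0.8 -0.5  0.4] M [-0.05 -0.01 -0.01] grasp 0.0 q [0.01 0.5  0.01 1.09 0.   1.02]
z [-0.0049  0.     -1.    ]
tool offset to target [-0.7  1.7 63.7]
```

View pics/p1.png

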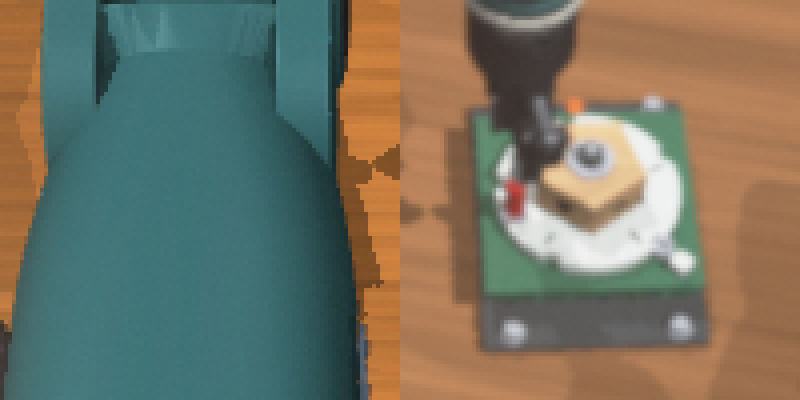

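The arm hides the top view. In the scene view the fingers stand above the peg (red at about (515,200) in the crop). I'll lower and grip it.

>>> drive_tool(
  dr=[
    [0,0,0],
    [0,0,0],
    [0,0,0],
    [0,0,0],
    [0,0,0],
    [0,0,0],
  ],
  offset=[
    [0,1,20],
    [0,0,20],
    [0,0,12],
    [0,0,8],
    [0,0,3],
    [0,0,0],
  ],
  gripper=[50,50,50,50,50,50],
)

```text
clock: 4.7
tool_pos: [628.9, 85.9, 75.7]
eef_rot: [[-0.529, 0.848, 0.0], [0.848, 0.529, 0.0], [-0.0, 0.0, -1.0]]
ft_force: [0.8, -0.4, -0.4]
finger_gap: 42.5
grasp_force: 0.0
```

>>> drive_tool(
  dr=[
    [0,0,0],
    [0,0,0],
    [0,0,0],
    [0,0,0],
    [0,0,0],
  ],
  offset=[
    [0,0,0],
    [0,0,0],
    [0,0,0],
    [0,0,0],
    [0,0,0],
  ],
  gripper=[18,10,10,10,10],
  grip_force=30,
)

```text
clock: 5.2
tool_pos: [628.8, 85.7, 76.0]
eef_rot: [[-0.529, 0.849, 0.001], [0.849, 0.529, -0.0], [-0.001, 0.0, -1.0]]
ft_force: [-2.2, -2.1, 6.3]
finger_gap: 14.3
grasp_force: 29.2
```

```bash
python3 st.py 627.3 86.3 72
```

```text
t 5.2 p [628.8  85.7  76. ] yaw_y 31.95 gap 14.3 F [-2.2 -2.1  6.3] M [-0.25  0.47  0.05] grasp 29.15470004081726 q [ 0.01  0.54 -0.08  0.95 -0.    1.02]
z [ 6.e-04 -4.e-04 -1.e+00]
tool offset to target [ 1.3 -1.   4. ]
```

>>> drive_tool(
  dr=[
    [0,0,-2],
    [0,0,-4],
    [0,0,-4],
    [0,0,-4],
    [0,0,-4],
    [0,0,-4],
    [0,0,-4],
    [0,0,-4],
  ],
  offset=[
    [0,2.1,0],
    [0.15,4.2,0],
    [0.15,4.2,0],
    [0.15,4.2,0],
    [0.15,4.2,0],
    [0.15,4.2,0],
    [0.15,4.2,0],
    [0.15,4.2,0],
  ],
  gripper=[10,10,10,10,10,10,10,10],
)

```text
clock: 6.0
tool_pos: [649.9, 109.0, 76.0]
eef_rot: [[-0.884, 0.468, 0.0], [0.468, 0.884, 0.0], [0.0, 0.0, -1.0]]
ft_force: [-5.7, 1.1, 6.9]
finger_gap: 14.8
grasp_force: 29.4
```

```bash
python3 st.py
python3 - <<'E'
from h import *
p=np.array(arm.get_state()["tool_pos"])[:2]-[595,136.8];print(np.hypot(*p),np.degrees(np.arctan2(p[1],p[0])))
E
```

```text
t 6.0 p [649.9 109.   76. ] yaw_y 62.12 gap 14.8 F [-5.7  1.1  6.9] M [ 0.25  0.97 -0.11] grasp 29.42510962486267 q [ 0.04  0.58 -0.01  0.98  0.    0.53]
z [ 1.e-04  4.e-04 -1.e+00]
61.5309878288773 -26.889925453577
```

>>> drive_tool(
  dr=[
    [0,0,-4],
    [0,0,-4],
    [0,0,-4],
    [0,0,-4],
    [0,0,-4],
    [0,0,-4],
    [0,0,-4],
    [0,0,-4],
    [0,0,-4],
    [0,0,-3],
    [0,0,-2],
    [0,0,0],
  ],
  offset=[
    [0.15,4.2,0],
    [0.15,4.2,0],
    [0.15,4.2,0],
    [0.15,4.2,0],
    [0.15,4.2,0],
    [0.15,4.2,0],
    [0.15,4.2,0],
    [0.15,4.2,0],
    [0.15,4.2,0],
    [0.1,3.2,0],
    [0.1,2.1,0],
    [0,0,0],
  ],
  gripper=[10,10,10,10,10,10,10,10,10,10,10,10],
)

```text
clock: 7.2
tool_pos: [654.9, 151.6, 76.0]
eef_rot: [[-0.974, -0.226, -0.0], [-0.226, 0.974, 0.002], [-0.0, 0.002, -1.0]]
ft_force: [-4.7, 8.1, 6.4]
finger_gap: 14.9
grasp_force: 29.6
```

```bash
python3 st.py
python3 - <<'E'
from h import *
p=np.array(arm.get_state()["tool_pos"])[:2]-[595,136.8];print(np.hypot(*p),np.degrees(np.arctan2(p[1],p[0])))
E
```

```text
t 7.2 p [654.9 151.6  76. ] yaw_y 103.07 gap 14.9 F [-4.7  8.1  6.4] M [ 1.24  1.05 -0.07] grasp 29.573688805103302 q [ 0.11  0.6   0.03  1.    0.   -0.12]
z [-2.0e-04  1.8e-03 -1.0e+00]
61.74038270287055 13.850586736525045
```

The roller is pulling the peg forward (+8 N along the tangent), so it is in the pull-in zone. I'll release and lift.

>>> drive_tool(
  dr=[
    [0,0,0],
    [0,0,0],
    [0,0,0],
    [0,0,0],
    [0,0,0],
    [0,0,0],
    [0,0,0],
    [0,0,0],
    [0,0,0],
    [0,0,0],
  ],
  offset=[
    [0,0,0],
    [0,0,0],
    [0,0,0],
    [0,0,-10],
    [0,0,-30],
    [0,0,-40],
    [0,0,-40],
    [0,0,-30],
    [0,0,-25],
    [0,0,0],
  ],
  gripper=[25,50,50,50,50,50,50,50,50,50],
)

```text
clock: 8.2
tool_pos: [656.4, 150.5, 254.6]
eef_rot: [[-0.975, -0.224, 0.006], [-0.224, 0.975, 0.001], [-0.006, -0.001, -1.0]]
ft_force: [1.4, -0.6, 0.0]
finger_gap: 42.4
grasp_force: 0.0
```

```bash
python3 st.py 541.5 -149.4 240
```

```text
t 8.2 p [656.4 150.5 254.6] yaw_y 102.95 gap 42.4 F [ 1.4 -0.6  0. ] M [ 0.03 -0.05  0.  ] grasp 0.0 q [ 0.1   0.53  0.39  1.43 -0.   -0.12]
z [ 5.9e-03  5.0e-04 -1.0e+00]
tool offset to target [ 179.3 -266.5   13.8]
```

>>> drive_tool(
  dr=[
    [0,0,0],
    [0,0,0],
    [0,0,0],
    [0,0,0],
    [0,0,0],
    [0,0,0],
    [0,0,0],
    [0,0,0],
    [0,0,0],
    [0,0,0],
    [0,0,0],
  ],
  offset=[
    [9,-13,0],
    [18,-27,0],
    [18,-27,0],
    [18,-27,0],
    [18,-27,0],
    [18,-27,0],
    [18,-27,0],
    [18,-27,0],
    [18,-27,0],
    [18,-27,0],
    [9,-13,0],
  ],
  gripper=[50,50,50,50,50,50,50,50,50,50,50],
)

```text
clock: 9.3
tool_pos: [539.3, -153.9, 250.3]
eef_rot: [[-0.975, -0.223, -0.0], [-0.223, 0.975, -0.0], [0.0, -0.0, -1.0]]
ft_force: [-0.0, -0.2, -0.2]
finger_gap: 43.0
grasp_force: 0.0
```

>>> drive_tool(
  dr=[
    [0,0,8.2],
    [0,0,8.2],
    [0,0,8.2],
    [0,0,8.2],
    [0,0,8.2],
    [0,0,8.2],
    [0,0,8.2],
    [0,0,8.2],
    [0,0,8.2],
    [0,0,8.2],
    [0,0,8.2],
    [0,0,8.2],
  ],
  offset=[
    [0,0,0],
    [0,0,0],
    [0,0,0],
    [0,0,0],
    [0,0,0],
    [0,0,0],
    [0,0,0],
    [0,0,0],
    [0,0,0],
    [0,0,0],
    [0,0,0],
    [0,0,0],
  ],
  gripper=[50,50,50,50,50,50,50,50,50,50,50,50],
)

```text
clock: 10.5
tool_pos: [540.3, -151.6, 250.2]
eef_rot: [[-0.074, 0.997, -0.0], [0.997, 0.074, 0.0], [0.0, -0.0, -1.0]]
ft_force: [0.6, 0.3, -0.2]
finger_gap: 42.8
grasp_force: 0.0
```

>>> drive_tool(
  dr=[
    [0,0,8.2],
    [0,0,8.2],
    [0,0,0],
    [0,0,0],
  ],
  offset=[
    [0,0,0],
    [0,0,0],
    [0,0,0],
    [0,0,0],
  ],
  gripper=[50,50,50,50],
)

```text
clock: 10.9
tool_pos: [540.3, -151.8, 250.3]
eef_rot: [[0.201, 0.98, -0.0], [0.98, -0.201, 0.0], [0.0, -0.0, -1.0]]
ft_force: [0.2, -0.4, 0.4]
finger_gap: 42.4
grasp_force: 0.0
```

```bash
python3 st.py 541.5 -149.4 129
python3 - <<'E'
from h import *
im=[arm.grab_frame(n)[:,:,::-1] for n in("top","scene")]
cv2.imwrite("pics/q0.png",im[0]);cv2.imwrite("pics/q1.png",im[1])
a=cv2.resize(im[0][150:250,185:285],(400,400),interpolation=3);b=cv2.resize(im[1][200:300,280:380],(400,400),interpolation=3)
cv2.imwrite("pics/q.png",np.hstack([a,b]))
for n,i in(("top",0),("scene",1)):
    im2=im[i][:,:,::-1].copy();uv=proj(n,[653.05,151.9,84])[0];print(uv)
    h=cv2.cvtColor(im2,cv2.COLOR_RGB2HSV);m=cv2.inRange(h,(0,200,120),(4,255,255))|cv2.inRange(h,(174,170,120),(180,255,255))
    ys,xs=np.nonzero(m);k=(abs(xs-uv[0])<15)&(abs(ys-uv[1])<15);print(k.sum(),xs[k].mean(),ys[k].mean(), proj(n,[653.05,151.9,68])[0])
E
```

```text
t 10.9 p [ 540.3 -151.8  250.3] yaw_y -11.58 gap 42.4 F [ 0.2 -0.4  0.4] M [-0.04 -0.03 -0.01] grasp 0.0 q [-0.42  0.33  0.05  1.29  0.    1.35]
z [-1.e-04  1.e-04 -1.e+00]
tool offset to target [  2.6   0.7 121.3]
[222.9321908  171.51313133]
25 222.08 171.44 [223.59230173 172.47814057]
[328.83286208 256.80450341]
0 nan nan [328.54053144 259.84927103]<stdin>:9: RuntimeWarning: Mean of empty slice.
  ret = ret.dtype.type(ret / rcount)
```

View pics/q.png

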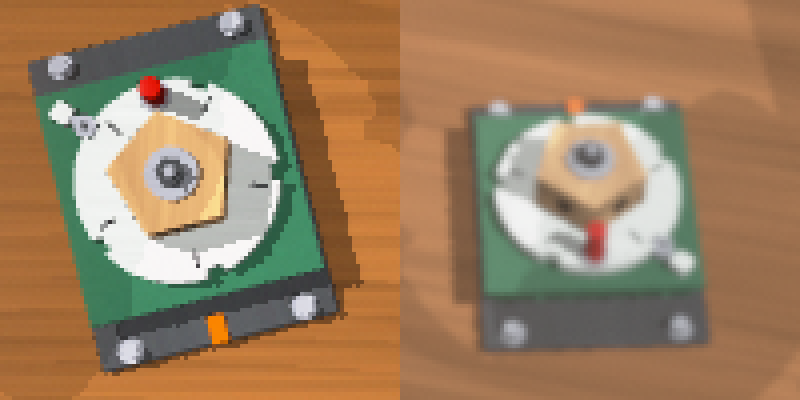

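The disc sits in its next notch: peg at (150,90) in the crop, in line with jig +x, and the roller at (84,126) unchanged. Now I'll grasp the cover handle.

>>> drive_tool(
  dr=[
    [0,0,0],
    [0,0,0],
    [0,0,0],
    [0,0,0],
    [0,0,0],
    [0,0,0],
    [0,0,0],
  ],
  offset=[
    [2.5,0.5,15],
    [0,0,30],
    [0,0,30],
    [0,0,25],
    [0,0,15],
    [0,0,10],
    [0,0,0],
  ],
  gripper=[50,50,50,50,50,50,50],
)

```text
clock: 11.7
tool_pos: [540.8, -149.5, 124.4]
eef_rot: [[0.204, 0.979, -0.002], [0.979, -0.204, 0.001], [0.0, -0.002, -1.0]]
ft_force: [0.5, 0.3, -0.2]
finger_gap: 42.8
grasp_force: 0.0
```

>>> drive_tool(
  dr=[
    [0,0,0],
    [0,0,0],
    [0,0,0],
    [0,0,0],
    [0,0,0],
    [0,0,0],
  ],
  offset=[
    [0,0,0],
    [0,0,0],
    [0,0,0],
    [0,0,0],
    [0,0,0],
    [0,0,0],
  ],
  gripper=[35,22,10,10,10,10],
  grip_force=80,
)

```text
clock: 12.3
tool_pos: [541.8, -149.9, 126.3]
eef_rot: [[0.205, 0.979, 0.002], [0.979, -0.205, -0.001], [-0.0, 0.002, -1.0]]
ft_force: [-1.0, 0.5, 6.7]
finger_gap: 18.6
grasp_force: 78.3
```

```bash
python3 st.py 541.5 -149.4 125
```

```text
t 12.3 p [ 541.8 -149.9  126.3] yaw_y -11.83 gap 18.6 F [-1.   0.5  6.7] M [ 0.1   0.32 -0.  ] grasp 78.31579327583313 q [-0.41  0.39 -0.2   0.98  0.    1.36]
z [ 1.6e-03 -7.0e-04 -1.0e+00]
tool offset to target [ 0.4 -0.4  1.3]
```

>>> drive_tool(
  dr=[
    [0,0,0],
    [0,0,0],
    [0,0,0],
    [0,0,0],
    [0,0,0],
    [0,0,0],
    [0,0,0],
    [0,0,0],
    [0,0,0],
    [0,0,0],
  ],
  offset=[
    [0,0,-4],
    [0,0,-8],
    [0,0,-14],
    [0,0,-20],
    [0,0,-25],
    [0,0,-25],
    [0,0,-25],
    [0,0,-20],
    [0,0,-9],
    [0,0,0],
  ],
  gripper=[10,10,10,10,10,10,10,10,10,10],
)

```text
clock: 13.3
tool_pos: [541.6, -149.8, 276.3]
eef_rot: [[0.205, 0.979, 0.002], [0.979, -0.205, -0.001], [-0.0, 0.002, -1.0]]
ft_force: [0.3, 0.3, -4.0]
finger_gap: 18.3
grasp_force: 78.5
```

```bash
python3 st.py 595 136.8 276
```

```text
t 13.3 p [ 541.6 -149.8  276.3] yaw_y -11.84 gap 18.3 F [ 0.3  0.3 -4. ] M [ 0.02 -0.02 -0.01] grasp 78.46948742866516 q [-0.41  0.32  0.11  1.36  0.    1.36]
z [ 1.6e-03 -7.0e-04 -1.0e+00]
tool offset to target [ 2.915e+02 -6.600e+00  2.000e-01]
```

>>> drive_tool(
  dr=[
    [0,0,0],
    [0,0,0],
    [0,0,0],
    [0,0,0],
    [0,0,0],
    [0,0,0],
    [0,0,0],
    [0,0,0],
    [0,0,0],
    [0,0,0],
    [0,0,0],
    [0,0,0],
  ],
  offset=[
    [10,0,0],
    [20,-0.5,0],
    [30,-0.5,0],
    [30,-0.5,0],
    [30,-0.5,0],
    [30,-1,0],
    [30,-1,0],
    [30,-1,0],
    [30,-1,0],
    [30,-1,0],
    [15,0,0],
    [7,0,0],
  ],
  gripper=[10,10,10,10,10,10,10,10,10,10,10,10],
)

```text
clock: 14.5
tool_pos: [594.1, 139.1, 274.2]
eef_rot: [[0.204, 0.979, -0.002], [0.979, -0.204, -0.0], [-0.0, -0.002, -1.0]]
ft_force: [-0.7, -0.1, -3.0]
finger_gap: 18.4
grasp_force: 78.4
```

>>> drive_tool(
  dr=[
    [0,0,-2],
    [0,0,-4],
    [0,0,-4],
    [0,0,-4],
    [0,0,-4],
    [0,0,-4],
    [0,0,-3],
    [0,0,-1.4],
    [0,0,0],
    [0,0,0],
    [0,0,0],
  ],
  offset=[
    [0,0,0],
    [0,0,0],
    [0,0,0],
    [0,0,0],
    [0,0,0],
    [0,0,0],
    [0,0,0],
    [0,0,0],
    [0,0,0],
    [0,0,0],
    [0,0,0],
  ],
  gripper=[10,10,10,10,10,10,10,10,10,10,10],
)

```text
clock: 15.6
tool_pos: [594.3, 137.4, 275.2]
eef_rot: [[-0.25, 0.968, -0.0], [0.968, 0.25, -0.0], [-0.0, -0.0, -1.0]]
ft_force: [0.0, 0.4, -3.5]
finger_gap: 18.8
grasp_force: 78.5
```

```bash
python3 st.py 595 136.8 200
```

```text
t 15.6 p [594.3 137.4 275.2] yaw_y 14.5 gap 18.8 F [ 0.   0.4 -3.5] M [-0.02  0.03  0.06] grasp 78.46988439559937 q [ 0.09  0.41  0.25  1.41 -0.    1.41]
z [-1.e-04 -1.e-04 -1.e+00]
tool offset to target [-0.7  0.5 75.2]
```

>>> drive_tool(
  dr=[
    [0,0,0],
    [0,0,0],
    [0,0,0],
    [0,0,0],
    [0,0,0],
    [0,0,0],
    [0,0,0],
    [0,0,0],
  ],
  offset=[
    [-1.2,0.7,10],
    [0,0,20],
    [0,0,20],
    [0,0,20],
    [0,0,15],
    [0,0,10],
    [0,0,5],
    [0,0,0],
  ],
  gripper=[10,10,10,10,10,10,10,10],
)

```text
clock: 16.4
tool_pos: [595.2, 136.5, 174.8]
eef_rot: [[-0.251, 0.968, -0.001], [0.968, 0.251, -0.0], [0.0, -0.001, -1.0]]
ft_force: [0.2, 0.0, -3.6]
finger_gap: 18.9
grasp_force: 78.4
```

```bash
python3 st.py 595 136.8 160
python3 - <<'E'
from h import *
im=[arm.grab_frame(n)[:,:,::-1] for n in("top","scene")]
cv2.imwrite("pics/r0.png",im[0]);cv2.imwrite("pics/r1.png",im[1])
cv2.imwrite("pics/r.png",cv2.resize(im[1][180:305,270:395],(600,600),interpolation=3))
E
```

```text
t 16.4 p [595.2 136.5 174.8] yaw_y 14.55 gap 18.9 F [ 0.2  0.  -3.6] M [ 0.04  0.08 -0.01] grasp 78.36838603019714 q [0.09 0.44 0.02 1.15 0.   1.41]
z [-7.e-04 -0.e+00 -1.e+00]
tool offset to target [ 0.3 -0.1 14.8]
```

View pics/r.png

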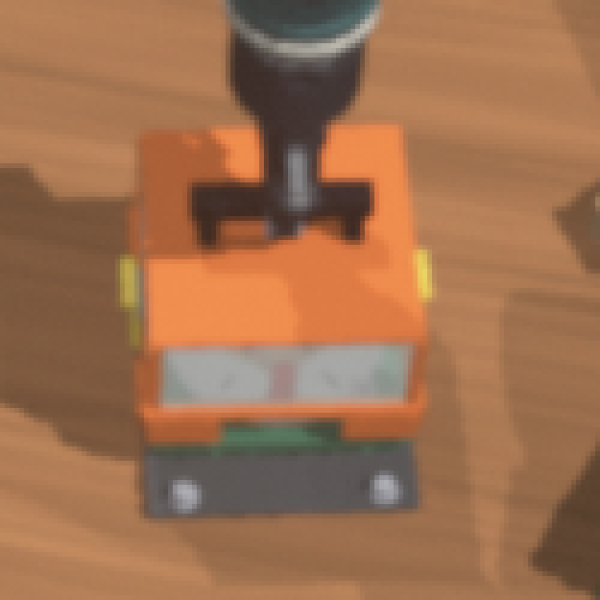

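Cover sits squarely above the jig, skirts around the rim in view. Descending slowly, watching the force.

>>> drive_tool(
  dr=[
    [0,0,0],
    [0,0,0],
    [0,0,0],
    [0,0,0],
    [0,0,0],
    [0,0,0],
  ],
  offset=[
    [0,0,4],
    [0,0,4],
    [0,0,3],
    [0,0,2],
    [0,0,2],
    [0,0,0],
  ],
  gripper=[10,10,10,10,10,10],
)

```text
clock: 17.1
tool_pos: [595.2, 136.6, 160.0]
eef_rot: [[-0.251, 0.968, -0.0], [0.968, 0.251, -0.0], [0.0, -0.0, -1.0]]
ft_force: [0.3, 0.3, -4.0]
finger_gap: 18.8
grasp_force: 78.4
```

>>> drive_tool(
  dr=[
    [0,0,0],
    [0,0,0],
    [0,0,0],
    [0,0,0],
  ],
  offset=[
    [0,0,1],
    [0,0,1],
    [0,0,1],
    [0,0,0],
  ],
  gripper=[10,10,10,10],
)

```text
clock: 17.5
tool_pos: [595.3, 136.6, 157.2]
eef_rot: [[-0.251, 0.968, -0.0], [0.968, 0.251, 0.0], [0.0, -0.0, -1.0]]
ft_force: [-0.7, -0.5, -3.2]
finger_gap: 18.7
grasp_force: 78.5
```

```bash
python3 st.py 595 136.8 140.3
```

```text
t 17.5 p [595.3 136.6 157.2] yaw_y 14.56 gap 18.7 F [-0.7 -0.5 -3.2] M [ 0.2  -0.04 -0.03] grasp 78.51789593696594 q [ 0.09  0.45 -0.01  1.11  0.    1.41]
z [-1.e-04  1.e-04 -1.e+00]
tool offset to target [ 0.3 -0.3 16.9]
```

>>> drive_tool(
  dr=[
    [0,0,0],
    [0,0,0],
    [0,0,0],
    [0,0,0],
  ],
  offset=[
    [0,0,1],
    [0,0,1],
    [0,0,1],
    [0,0,0],
  ],
  gripper=[10,10,10,10],
)

```text
clock: 17.9
tool_pos: [595.5, 136.6, 154.3]
eef_rot: [[-0.251, 0.968, 0.0], [0.968, 0.251, 0.0], [0.0, 0.0, -1.0]]
ft_force: [0.3, 0.7, -1.5]
finger_gap: 19.2
grasp_force: 78.8
```

>>> drive_tool(
  dr=[
    [0,0,0],
    [0,0,0],
    [0,0,0],
    [0,0,0],
  ],
  offset=[
    [0,0,1],
    [0,0,1],
    [0,0,0],
    [0,0,0],
  ],
  gripper=[10,10,10,10],
)

```text
clock: 18.3
tool_pos: [595.6, 136.5, 152.5]
eef_rot: [[-0.251, 0.968, 0.001], [0.968, 0.251, 0.0], [-0.0, 0.001, -1.0]]
ft_force: [1.4, 1.3, 4.7]
finger_gap: 18.7
grasp_force: 79.6
```

```bash
python3 st.py 595 136.8 140.3
```

```text
t 18.3 p [595.6 136.5 152.5] yaw_y 14.55 gap 18.7 F [1.4 1.3 4.7] M [ 0.27 -0.04  0.04] grasp 79.58629846572876 q [ 0.09  0.45 -0.02  1.1  -0.    1.41]
z [ 7.e-04  0.e+00 -1.e+00]
tool offset to target [ 0.4 -0.5 12.2]
```

Clips engaging, lateral forces small. Pressing on.

>>> drive_tool(
  dr=[
    [0,0,0],
    [0,0,0],
    [0,0,0],
    [0,0,0],
    [0,0,0],
  ],
  offset=[
    [0,0,1],
    [0,0,1],
    [0,0,1],
    [0,0,0],
    [0,0,0],
  ],
  gripper=[10,10,10,10,10],
)

```text
clock: 18.8
tool_pos: [595.8, 136.5, 149.7]
eef_rot: [[-0.251, 0.968, 0.001], [0.968, 0.251, 0.0], [-0.0, 0.001, -1.0]]
ft_force: [0.1, -0.2, 6.4]
finger_gap: 18.7
grasp_force: 79.8
```

>>> drive_tool(
  dr=[
    [0,0,0],
    [0,0,0],
    [0,0,0],
    [0,0,0],
    [0,0,0],
  ],
  offset=[
    [0,0,1],
    [0,0,1],
    [0,0,1],
    [0,0,0],
    [0,0,0],
  ],
  gripper=[10,10,10,10,10],
)

```text
clock: 19.3
tool_pos: [595.3, 136.6, 145.9]
eef_rot: [[-0.251, 0.968, -0.0], [0.968, 0.251, 0.0], [0.0, -0.0, -1.0]]
ft_force: [1.5, 2.8, -2.9]
finger_gap: 18.8
grasp_force: 78.6
```

```bash
python3 st.py 595 136.8 140.3
```

```text
t 19.3 p [595.3 136.6 145.9] yaw_y 14.56 gap 18.8 F [ 1.5  2.8 -2.9] M [ 0.68 -0.44  0.11] grasp 78.61951231956482 q [ 0.09  0.45 -0.03  1.08  0.    1.41]
z [-5.e-04  2.e-04 -1.e+00]
tool offset to target [ 0.2 -0.2  5.6]
```

>>> drive_tool(
  dr=[
    [0,0,0],
    [0,0,0],
    [0,0,0],
    [0,0,0],
    [0,0,0],
  ],
  offset=[
    [0,0,1],
    [0,0,1],
    [0,0,1],
    [0,0,0],
    [0,0,0],
  ],
  gripper=[10,10,10,10,10],
)

```text
clock: 19.8
tool_pos: [595.0, 136.8, 142.9]
eef_rot: [[-0.251, 0.968, -0.001], [0.968, 0.251, 0.001], [0.001, -0.001, -1.0]]
ft_force: [-0.6, 3.8, -3.8]
finger_gap: 18.7
grasp_force: 79.2
```

>>> drive_tool(
  dr=[
    [0,0,0],
    [0,0,0],
    [0,0,0],
    [0,0,0],
  ],
  offset=[
    [0,0,1],
    [0,0,1],
    [0,0,0],
    [0,0,0],
  ],
  gripper=[10,10,10,10],
)

```text
clock: 20.2
tool_pos: [595.3, 136.4, 141.1]
eef_rot: [[-0.251, 0.968, -0.0], [0.968, 0.251, -0.0], [-0.0, -0.0, -1.0]]
ft_force: [-0.5, 2.6, -3.2]
finger_gap: 18.6
grasp_force: 79.1
```

```bash
python3 st.py 595 136.8 140.3
```

```text
t 20.2 p [595.3 136.4 141.1] yaw_y 14.55 gap 18.6 F [-0.5  2.6 -3.2] M [0.69 0.12 0.11] grasp 79.06753778457642 q [ 0.09  0.46 -0.04  1.07 -0.    1.41]
z [-2.e-04 -4.e-04 -1.e+00]
tool offset to target [ 0.5 -0.2  0.8]
```

>>> drive_tool(
  dr=[
    [0,0,0],
    [0,0,0],
    [0,0,0],
    [0,0,0],
  ],
  offset=[
    [0,0,0.5],
    [0,0,0.5],
    [0,0,0],
    [0,0,0],
  ],
  gripper=[10,10,10,10],
)

```text
clock: 20.6
tool_pos: [595.2, 136.7, 140.6]
eef_rot: [[-0.252, 0.968, 0.0], [0.968, 0.252, 0.0], [0.0, 0.0, -1.0]]
ft_force: [-3.2, 3.3, 1.9]
finger_gap: 18.5
grasp_force: 80.0
```

>>> drive_tool(
  dr=[
    [0,0,0],
    [0,0,0],
    [0,0,0],
    [0,0,0],
  ],
  offset=[
    [0,0,0.5],
    [0,0,0.5],
    [0,0,0],
    [0,0,0],
  ],
  gripper=[10,10,10,10],
)

```text
clock: 21.0
tool_pos: [595.2, 137.0, 140.3]
eef_rot: [[-0.252, 0.968, 0.001], [0.968, 0.252, 0.001], [0.001, 0.001, -1.0]]
ft_force: [-7.6, 5.7, 12.5]
finger_gap: 18.4
grasp_force: 81.2
```

```bash
python3 st.py 595 136.8 140.3
```

```text
t 21.0 p [595.2 137.  140.3] yaw_y 14.58 gap 18.4 F [-7.6  5.7 12.5] M [1.12 1.35 0.03] grasp 81.15617752075195 q [ 0.09  0.46 -0.05  1.07  0.    1.41]
z [ 8.e-04  8.e-04 -1.e+00]
tool offset to target [-0.2 -0.2  0. ]
```

>>> drive_tool(
  dr=[
    [0,0,0],
    [0,0,0],
    [0,0,0],
  ],
  offset=[
    [0,0,0.5],
    [0,0,0.3],
    [0,0,0],
  ],
  gripper=[10,10,10],
)

```text
clock: 21.3
tool_pos: [595.2, 137.0, 140.3]
eef_rot: [[-0.252, 0.968, 0.002], [0.968, 0.252, 0.001], [0.0, 0.002, -1.0]]
ft_force: [-10.3, 5.0, 22.0]
finger_gap: 18.9
grasp_force: 82.6
```

>>> drive_tool(
  dr=[
    [0,0,0],
    [0,0,0],
    [0,0,0],
    [0,0,0],
    [0,0,0],
    [0,0,0],
    [0,0,0],
  ],
  offset=[
    [0,0,-0.8],
    [0,0,-0.5],
    [0,0,0],
    [0,0,0],
    [0,0,0],
    [0,0,0],
    [0,0,0],
  ],
  gripper=[10,10,10,25,40,50,50],
)

```text
clock: 22.0
tool_pos: [595.5, 136.4, 139.8]
eef_rot: [[-0.251, 0.968, 0.0], [0.968, 0.251, -0.0], [-0.0, 0.0, -1.0]]
ft_force: [-0.1, 0.2, 0.0]
finger_gap: 42.6
grasp_force: 0.0
```

>>> drive_tool(
  dr=[
    [0,0,0],
    [0,0,0],
    [0,0,0],
    [0,0,0],
    [0,0,0],
    [0,0,0],
    [0,0,0],
    [0,0,0],
  ],
  offset=[
    [0,0,-5],
    [0,0,-15],
    [0,0,-25],
    [0,0,-40],
    [0,0,-40],
    [0,0,-30],
    [0,0,-10],
    [0,0,0],
  ],
  gripper=[50,50,50,50,50,50,50,50],
)

```text
clock: 22.8
tool_pos: [595.8, 136.6, 305.9]
eef_rot: [[-0.251, 0.968, 0.002], [0.968, 0.251, 0.0], [-0.0, 0.002, -1.0]]
ft_force: [-0.7, 0.1, -0.3]
finger_gap: 43.2
grasp_force: 0.0
```

>>> drive_tool(
  dr=[
    [0,0,0],
    [0,0,0],
    [0,0,0],
    [0,0,0],
    [0,0,0],
    [0,0,0],
    [0,0,0],
    [0,0,0],
    [0,0,0],
    [0,0,0],
  ],
  offset=[
    [-15,0,0],
    [-30,0,0],
    [-30,0,0],
    [-30,0,0],
    [-30,0,0],
    [-30,0,0],
    [-30,0,0],
    [-30,0,0],
    [-15,0,0],
    [0,0,0],
  ],
  gripper=[50,50,50,50,50,50,50,50,50,50],
)

```text
clock: 23.8
tool_pos: [655.6, -97.9, 303.0]
eef_rot: [[-0.249, 0.968, -0.002], [0.968, 0.249, 0.0], [0.001, -0.002, -1.0]]
ft_force: [0.5, 0.1, -0.5]
finger_gap: 42.6
grasp_force: 0.0
```

```bash
python3 st.py
python3 - <<'E'
from h import *
im=[arm.grab_frame(n)[:,:,::-1] for n in("top","scene")]
cv2.imwrite("pics/s0.png",im[0]);cv2.imwrite("pics/s1.png",im[1])
a=cv2.resize(im[0][145:245,180:280],(400,400),interpolation=3);b=cv2.resize(im[1][200:300,280:380],(400,400),interpolation=3)
cv2.imwrite("pics/s.png",np.hstack([a,b]))
E
```

```text
t 23.8 p [655.6 -97.9 303. ] yaw_y 14.42 gap 42.6 F [ 0.5  0.1 -0.5] M [ 0.01 -0.02  0.06] grasp 0.0 q [-0.27  0.52  0.51  1.56 -0.    1.05]
z [-2.3e-03  5.0e-04 -1.0e+00]
```

View pics/s.png

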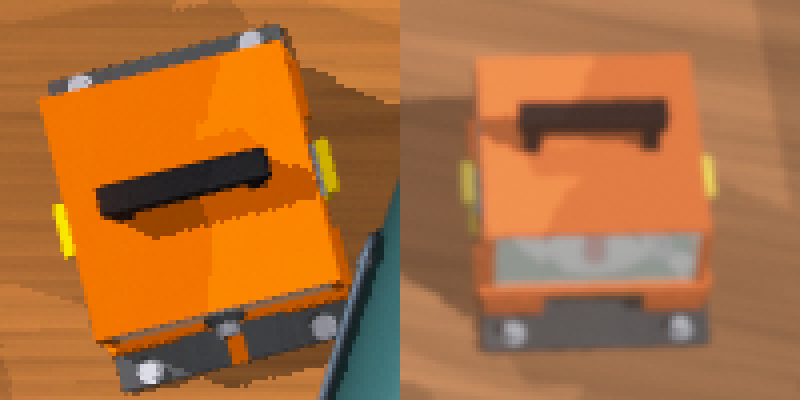

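The bush sits over the front tab (238,345) and the cover looks flush with both yellow clips upright. As a check on level and snapping, I'll touch the handle lightly at each end with the fingers shut.

>>> drive_tool(
  dr=[
    [0,0,0],
    [0,0,0],
    [0,0,0],
    [0,0,0],
    [0,0,0],
    [0,0,0],
    [0,0,0],
    [0,0,0],
    [0,0,0],
  ],
  offset=[
    [15,0,0],
    [30,0,0],
    [30,0,0],
    [30,0,0],
    [30,0,0],
    [30,0,0],
    [25,0,0],
    [12,0,0],
    [0,0,0],
  ],
  gripper=[0,0,0,0,0,0,0,0,0],
)

```text
clock: 24.8
tool_pos: [604.0, 101.9, 305.1]
eef_rot: [[-0.254, 0.967, 0.0], [0.967, 0.254, 0.0], [0.0, 0.0, -1.0]]
ft_force: [-0.6, -0.4, -0.7]
finger_gap: 0.2
grasp_force: 0.0
```

>>> drive_tool(
  dr=[
    [0,0,0],
    [0,0,0],
    [0,0,0],
    [0,0,0],
    [0,0,0],
    [0,0,0],
    [0,0,0],
    [0,0,0],
  ],
  offset=[
    [0,0,20],
    [0,0,30],
    [0,0,30],
    [0,0,25],
    [0,0,12],
    [0,0,8],
    [0,0,5],
    [0,0,0],
  ],
  gripper=[0,0,0,0,0,0,0,0],
)

```text
clock: 25.6
tool_pos: [605.1, 99.6, 175.0]
eef_rot: [[-0.251, 0.968, 0.0], [0.968, 0.251, 0.0], [-0.0, 0.0, -1.0]]
ft_force: [-0.4, 0.6, -0.4]
finger_gap: -0.0
grasp_force: 0.0
```

```bash
python3 st.py 605.1 98.1 167
```

```text
t 25.6 p [605.1  99.6 175. ] yaw_y 14.55 gap -0.0 F [-0.4  0.6 -0.4] M [ 0.02  0.   -0.01] grasp 0.0 q [0.03 0.44 0.03 1.16 0.   1.35]
z [ 4.e-04  0.e+00 -1.e+00]
tool offset to target [-1.5 -0.4  8. ]
```

>>> drive_tool(
  dr=[
    [0,0,0],
    [0,0,0],
    [0,0,0],
    [0,0,0],
    [0,0,0],
  ],
  offset=[
    [0,0,3],
    [0,0,2.5],
    [0,0,1.5],
    [0,0,0.5],
    [0,0,0],
  ],
  gripper=[0,0,0,0,0],
)

```text
clock: 26.1
tool_pos: [604.9, 99.8, 167.3]
eef_rot: [[-0.251, 0.968, -0.0], [0.968, 0.251, 0.0], [0.0, -0.0, -1.0]]
ft_force: [-0.4, 0.5, 0.4]
finger_gap: -0.1
grasp_force: 0.0
```

>>> drive_tool(
  dr=[
    [0,0,0],
    [0,0,0],
    [0,0,0],
  ],
  offset=[
    [0,0,0.5],
    [0,0,0.5],
    [0,0,0],
  ],
  gripper=[0,0,0],
)

```text
clock: 26.4
tool_pos: [605.0, 99.8, 167.0]
eef_rot: [[-0.251, 0.968, 0.001], [0.968, 0.251, 0.0], [-0.0, 0.001, -1.0]]
ft_force: [-2.9, -0.4, 9.1]
finger_gap: 0.3
grasp_force: 4.1
```

The right end is firm at 167.0 (expected 167). Now the left end.

>>> drive_tool(
  dr=[
    [0,0,0],
    [0,0,0],
    [0,0,0],
    [0,0,0],
    [0,0,0],
    [0,0,0],
    [0,0,0],
    [0,0,0],
    [0,0,0],
  ],
  offset=[
    [0,0,-8],
    [0,0,-7],
    [20,0,0],
    [30,0,0],
    [20,0,0],
    [8,0,0],
    [0,0,8],
    [0,0,5],
    [0,0,0],
  ],
  gripper=[0,0,0,0,0,0,0,0,0],
)

```text
clock: 27.3
tool_pos: [585.4, 174.4, 167.5]
eef_rot: [[-0.251, 0.968, -0.001], [0.968, 0.251, -0.0], [0.0, -0.001, -1.0]]
ft_force: [-0.1, -0.5, 0.3]
finger_gap: -0.2
grasp_force: 0.0
```

>>> drive_tool(
  dr=[
    [0,0,0],
    [0,0,0],
    [0,0,0],
    [0,0,0],
  ],
  offset=[
    [0,0,1],
    [0,0,0.5],
    [0,0,0.5],
    [0,0,0],
  ],
  gripper=[0,0,0,0],
)

```text
clock: 27.7
tool_pos: [585.5, 174.4, 167.0]
eef_rot: [[-0.251, 0.968, 0.001], [0.968, 0.251, -0.001], [-0.001, 0.001, -1.0]]
ft_force: [-4.6, -2.9, 10.9]
finger_gap: -0.5
grasp_force: 5.5
```

Both ends are equally firm at 167.0, so the cover is level and seated. I'll retreat and hand in.

>>> drive_tool(
  dr=[
    [0,0,0],
    [0,0,0],
    [0,0,0],
    [0,0,0],
    [0,0,0],
    [0,0,0],
    [0,0,0],
    [0,0,0],
  ],
  offset=[
    [0,0,-5],
    [0,0,-15],
    [0,0,-30],
    [0,0,-35],
    [0,0,-30],
    [0,0,-15],
    [0,0,0],
    [0,0,0],
  ],
  gripper=[0,0,0,0,0,0,0,0],
)

```text
clock: 28.5
tool_pos: [585.4, 175.0, 295.5]
eef_rot: [[-0.251, 0.968, -0.0], [0.968, 0.251, -0.0], [0.0, -0.0, -1.0]]
ft_force: [-0.9, -0.5, -0.6]
finger_gap: 0.0
grasp_force: 0.0
```

```bash
python3 st.py; python3 -c "
from plant import arm
print(arm.job_done())"
```

```text
t 28.5 p [585.4 175.  295.5] yaw_y 14.54 gap 0.0 F [-0.9 -0.5 -0.6] M [-0.03  0.02  0.06] grasp 0.0 q [ 0.16  0.41  0.3   1.46 -0.    1.47]
z [-5.e-04 -1.e-04 -1.e+00]
the job is handed in; nothing more can be done
None
```

I handed the job in at 28.5 s: the table is turned one station into its next notch, and the cover is on with its bush at the front, pressed down to its seated height and level, with both clips apparently snapped (judged from force and height, as the clips can't be read directly).

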